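Charge the tumbling jar with polishing balls

ROBOT

A 6-joint arm with a two-finger parallel gripper is mounted at the origin on the work surface. World frame = base frame: x ahead of the robot, y to its left, z up, the work surface at z = 0. Lengths are in mm, angles in rad, forces in N, time in s.
With the tool pointing down it reaches from about 275 to 725 mm from the base axis. Payload 15.9 kg.
Tool frame: the origin (TCP) lies at the very end of the fingers, on their centre line; the grasp point (between the pads) lies 19 mm behind it; z points along the fingers, y is the line along which they close (so a half turn about z gives the same grasp; the last joint's range is limited). The gripper opens to 85 mm and grips with 20 to 120 N. Pads are 22 mm wide; open, the fingers measure 114 mm over their backs; the gripper's body (76 mm by 85 mm) begins 54 mm behind the grasp point. The pads swing forward as they close: fully open they stand 13 mm farther back than shut.
Start: joints at [-1.145, 0.213, -0.034, 1.323, 0, 1.571], TCP at [206.517, -455.342, 231.306] pointing down, gripper open.
Joint ranges: [-2.98, 2.98], [-0.74, 1.72], [-1.14, 1.35], [-2.1, 2.04], [-1.57, 1.44], [-3.14, 3.14]. Speed limits (rad/s): [1.89, 1.89, 2.39, 2.57, 3.14, 3.14].

INTERFACE

Orientations are given as [roll, pitch, yaw] about the fixed x, y, z axes, in that order (R = Rz(yaw) Ry(pitch) Rx(roll)).
In Python, from station import robot gives the robot as it stands.
- The arm moves only by the shell command python3 -m creep 'ROWS'. ROWS is JSON, a list of rows, each a list of 7 numbers: the shift along the tool's x, y, z in m, then the turn, a rotation vector about the tool's x, y, z in degrees, then the finger opening in m, from 0 to 0.0854. A call has 1 to 10 rows; each row is the pose to reach, as a shift and turn from the pose commanded when the call began, along the tool's axes at that moment; what a row does not reach only later rows make up. A row lasts 1/12 s, in which the tool goes at most 41.7 mm and 7.16 degrees, less where a joint would pass 70% of its speed; a pose out of reach is approached as far as the arm can. A call with a gripper value outside its range is refused whole. The fingers move at their own pace and stop on an object; the grip force is fixed at half the most. Time passes only in rows, so rows that repeat a pose let the fingers close. It gives the time, the measured TCP pose, the force, the opening and the grip force at its end, in the units of the state.
- robot.sense(): the state, without advancing time (a new reading comes with each control period).
- robot.get_image(name): name is "scene" or "top" or "wrist"; returns the picture (400x640x3 uint8, red, green, blue); there is no depth.
- robot.calibration(name): a dict with "mtx" (3x3 intrinsics, pixels), "k1" (the pictures are not rectified: a ray, as slopes to the right and down, at radius r is drawn at 1 + k1 r^2 times it, then the intrinsics apply), "view" (4x4, takes a point from world to camera coordinates). Camera axes: x right, y up, looking along -z (the intrinsics and any distortion apply to the point x, -y, -z); pixel columns grow to the right and rows downward; lengths in mm; the calibration is good to about 2 mm. A picture is of the moment at which its call begins: read the wrist's pose just before it. calibration takes no time and is no camera call; for the wrist camera it gives the pose at the moment of the call.
- robot.hand_in(): hands the job in; it is judged then, once.
The state is a dict: "t": time; "q": joint angles; "joint_vel": joint speeds; "joint_efforts": joint torques, N m; "tcp_pos": TCP position; "eef_rot": TCP orientation; "ft_force": force on the tool from outside, world axes, zero at the start; "wrist_torque": the same for the moment, N m; "gripper_width": opening from 0.0 (shut) to 1.0 (fully open); "gripper_force": force on a finger pad.
Only numpy, scipy, OpenCV 4.12 (cv2) and the standard library are available. Lean on these libraries where they do the work, as an engineer would, in place of code of your own. Each camera call takes 0.05 s, during which the arm holds its last target. There are 200 camera calls.

TASK

Charge the open white tumbling jar with the five steel balls lying in the orange scoop. The scoop is parked handle-first under the riser shelf, so draw it out without spilling, stand it on the open bench and take it by its handle. Hook its turned-down lip just inside the jar's mouth while the scoop is still about level, and only then tilt it until all five balls have run in. Set the scoop back upright on the bench and let go; let no ball fall on the bench, leave the jar standing where it is, and leave the bottle, case, grease tube and filament spool alone.

Things in the scene. Friction and masses are not known exactly. Their poses are not given: they have to be found in the camera images.
- scoop_pan (a point): Orange 3D-printed open scoop, 218 mm long, 0.18 kg. Its axes (also of the next three points): x from spout to handle, y across, z up; z = 0 its flat underside, x = 0 this point, which lies at z = 18 mm. Pan: x -30 to 35 mm, 72 mm wide, floor 4 mm, walls 3 mm, 36 mm high. It starts pushed handle-first under the riser: most of the pan and the handle below the board, funnel and spout sticking out towards the robot.
- scoop_spout (a point): Middle of the spout, at (-85, 0, 22) mm in the scoop's axes. From x = -30 to -65 mm the floor ramps up 12 mm (19 degrees) and the walls narrow; level, balls stay in the pan; tipped nose-down 45 degrees it empties. Straight spout x -65 to -103 mm: open channel 36 mm wide outside, 31 inside, underside z = 13, floor 16, sides up to 34 falling to 29 mm; can be pinched from above.
- scoop_handle (a point): Middle of the scoop's handle, at (72, 0, 30) mm in the scoop's axes. The handle is a bar 16 mm wide and 16 mm high, from x = 35 to 102 mm and z = 22 to 38 mm, its underside clear of the bench beyond x = 52 mm.
- scoop_lip (a point): Tip of the scoop's lip, at (-115, 0, 4) mm in the scoop's axes. From x = -103 to -116 mm the end of the spout is turned down by 40 degrees, so the lip's tip hangs 9 to 11 mm below the underside of the straight spout; the lip is 35 mm wide.
- ball1: One of five steel balls, diameter 14 mm, 11 g; the point is its centre. They start in the scoop's pan and roll freely; should some jam in the throat, levelling the scoop frees them.
- ball2: One of five steel balls, diameter 14 mm, 11 g; the point is its centre. They start in the scoop's pan and roll freely; should some jam in the throat, levelling the scoop frees them.
- ball3: One of five steel balls, diameter 14 mm, 11 g; the point is its centre. They start in the scoop's pan and roll freely; should some jam in the throat, levelling the scoop frees them.
- ball4: One of five steel balls, diameter 14 mm, 11 g; the point is its centre. They start in the scoop's pan and roll freely; should some jam in the throat, levelling the scoop frees them.
- ball5: One of five steel balls, diameter 14 mm, 11 g; the point is its centre. They start in the scoop's pan and roll freely; should some jam in the throat, levelling the scoop frees them.
- jar_mouth (a point): Open white plastic jar with blue bands, loose, 0.45 kg, 100 mm tall. This point is the centre of its mouth at rim height; z up along the jar. Body 92 mm across up to 60 mm, then a shoulder and a straight neck 62 mm across outside and 54 mm inside from 78 to 100 mm; walls 4 mm. It stands on the front left or front right of the bench.
- riser_edge (a point): Fixed plywood riser shelf. This point is the middle of the lower front edge of its top board, 110 mm above the bench; the point's x points to the back of the shelf (away from the robot), y along the edge. The board is 180 mm deep (from this edge back), 420 mm long and 15 mm thick (top at 125 mm), on three full-depth upright panels, 12 mm thick, in the middle and 198 mm to either side, which make two bays.
- resin_bottle_mid (a point): Bystander: closed black bottle with a yellow cap, 72 mm across, 150 mm tall; the point is on its axis, 75 mm up. It stands on the other side of the bench front than the jar.
- case_mid (a point): Bystander: closed grey and black tool case, 110 x 75 x 45 mm, in the other bay of the shelf, its front end sticking out some 30 mm; the point is its centre, x along its length.
- grease_tube_mid (a point): Bystander: white grease tube lying on the bench near the robot, 136 mm long (x from -70, the black nozzle, to +66 mm, the flat tail), 30 to 42 mm wide, 30 mm high; the point is 15 mm up, 70 mm behind the nozzle end, x along the tube from nozzle to tail.
- spool_mid (a point): Bystander: spool of green filament lying flat on top of the shelf, 160 mm across, 50 mm high (its top 175 mm above the bench); the point is its centre.
There are look-alikes about, which are no part of the job. What is shaped like the part that bears jar_mouth but purple or red is not meant.

How it is judged (in metres and radians):
On the way, in this order (a step that is already met when the one before it is completed fails the run):
1. the scoop stands on the open bench, its whole handle out in front of the shelf (x of scoop_handle in the frame of riser_edge below -0.03 m and height (world z) of scoop_handle below 0.037 m and angle between scoop_handle's own z axis and vertical below 0.1 rad), for 0.2 s.
2. held by its handle and still about level (within 17 degrees), the scoop has the tip of its lip at least 4 mm down inside the jar's mouth (horizontal distance between scoop_lip and jar_mouth below 0.026 m and z of scoop_lip in the frame of jar_mouth below -0.004 m and angle between scoop_handle's own z axis and vertical below 0.3 rad and distance between the grasp point and scoop_handle below 0.05 m), for 0.2 s.
3. all five balls have run into the jar with the lip still inside its mouth (horizontal distance between each of ball1, ball2, ball3, ball4, ball5 and jar_mouth below 0.042 m and z of each of ball1, ball2, ball3, ball4, ball5 in the frame of jar_mouth below -0.02 m and height (world z) of each of ball1, ball2, ball3, ball4, ball5 above 0.01 m and horizontal distance between scoop_lip and jar_mouth below 0.026 m and z of scoop_lip in the frame of jar_mouth below 0 m), for 0.1 s.
At the end, for the whole second after the job is handed in: All five balls lie in the jar; the jar stands upright (within 6 degrees) within 50 mm of where it stood; the scoop stands upright on the bench (within 6 degrees, resting on its flat underside), let go; the bottle, case, grease tube and spool are each within 30 mm of where they were (horizontal distance between each of ball1, ball2, ball3, ball4, ball5 and jar_mouth below 0.042 m and z of each of ball1, ball2, ball3, ball4, ball5 in the frame of jar_mouth below -0.02 m and height (world z) of each of ball1, ball2, ball3, ball4, ball5 above 0.01 m and angle between each of scoop_handle, jar_mouth's own z axis and vertical below 0.1 rad and height (world z) of scoop_handle below 0.037 m and distance of jar_mouth from where it was at the start of the episode below 0.05 m and distance of each of resin_bottle_mid, case_mid, grease_tube_mid, spool_mid from where it was at the start of the episode below 0.03 m); the robot touches nothing.
It fails at once if a ball falls on the bench (height (world z) of any of ball1, ball2, ball3, ball4, ball5 below 0.009 m).
It fails at once if the scoop is tipped by more than 32 degrees with its lip outside the jar's mouth while balls are still in it (angle between scoop_handle's own z axis and vertical above 0.56 rad and (horizontal distance between scoop_lip and jar_mouth above 0.03 m or z of scoop_lip in the frame of jar_mouth above 0.004 m) and not (horizontal distance between each of ball1, ball2, ball3, ball4, ball5 and jar_mouth below 0.042 m and z of each of ball1, ball2, ball3, ball4, ball5 in the frame of jar_mouth below -0.02 m and height (world z) of each of ball1, ball2, ball3, ball4, ball5 above 0.01 m)).
It fails at once if the jar is knocked over or pushed more than 50 mm (angle between jar_mouth's own z axis and vertical above 0.5 rad or distance of jar_mouth from where it was at the start of the episode above 0.05 m).
It fails at once if the bottle, case, grease tube or spool is pushed more than 30 mm (distance of any of resin_bottle_mid, case_mid, grease_tube_mid, spool_mid from where it was at the start of the episode above 0.03 m).
It also fails if it takes over 64 s, if anything falls off the work surface, if the arm or the gripper's body presses on something with over 40 N, if the wrist force passes 120 N, or if a joint passes its speed limit or range.

## Working session

There is one attempt and no reset: what is moved stays moved. The work goes in short steps, Python scripts to look and compute and a shell command to move; the robot and the scene stay as the last step left them, time stands still between calls to the robot, and variables do not carry over. Pictures are saved under pics/ and viewed, at most 13 in all, crops included, and the job is handed in when it is done.

```bash
ls; mkdir -p pics; cat > h.py <<'E'
import numpy as np, cv2
from station import robot
from scipy.spatial.transform import Rotation as R
def ray(name,uv,cal=None):
    c=cal or robot.calibration(name); K=np.array(c["mtx"]);V=np.array(c["view"])
    p=np.linalg.inv(K)@np.array([uv[0],uv[1],1.]); d=p[:2].copy(); u=d.copy()
    for _ in range(20): u=d/(1+c["k1"]*(u@u))
    r=V[:3,:3].T@np.array([u[0],-u[1],-1.]); o=-V[:3,:3].T@V[:3,3]
    return o,r/np.linalg.norm(r)
def onz(name,uv,z,cal=None):
    o,r=ray(name,uv,cal); return o+r*(z-o[2])/r[2]
def proj(name,P,cal=None):
    c=cal or robot.calibration(name);K=np.array(c["mtx"]);V=np.array(c["view"])
    p=V[:3,:3]@np.array(P)+V[:3,3]; u=np.array([p[0],-p[1]])/-p[2]; u=u*(1+c["k1"]*(u@u))
    return (K@np.array([*u,1]))[:2]
def snap(name,f):
    im=robot.get_image(name)[:,:,::-1].copy(); cv2.imwrite(f,im); return im
E
python3 - <<'E'
from h import *
a=snap("top","pics/top0.png");b=snap("scene","pics/scene0.png")
for n in("top","scene"):
    c=robot.calibration(n);V=np.array(c["view"]);print(n,(-V[:3,:3].T@V[:3,3]).round())
print(robot.sense())
E
```

```text
pics
top [357. -42. 945.]
scene [900. 231. 952.]
{'t': 0.1, 'q': array([-1.14498396e+00,  2.13325368e-01, -3.49752322e-02,  1.32349398e+00,
       -1.58354525e-05,  1.57078350e+00]), 'joint_vel': array([ 0.0001197 , -0.00066955,  0.00213905,  0.00053629,  0.00010497,
       -0.000805  ]), 'joint_efforts': array([ 4.86544377e-04, -6.87246537e+01,  4.87804699e+01,  1.23153155e-02,
        8.45838940e-05,  1.18288415e-05]), 'tcp_pos': array([ 206.40293314, -455.08286859,  230.86482108]), 'eef_rot': array([-3.14059440e+00,  1.58226413e-05,  4.25825205e-01]), 'ft_force': array([ 0.5593716 , -0.33641485,  0.20238198]), 'wrist_torque': array([0.01837036, 0.06282691, 0.05653994]), 'gripper_force': 0.0, 'gripper_width': 1.0058413373667328}
```

View pics/top0.png

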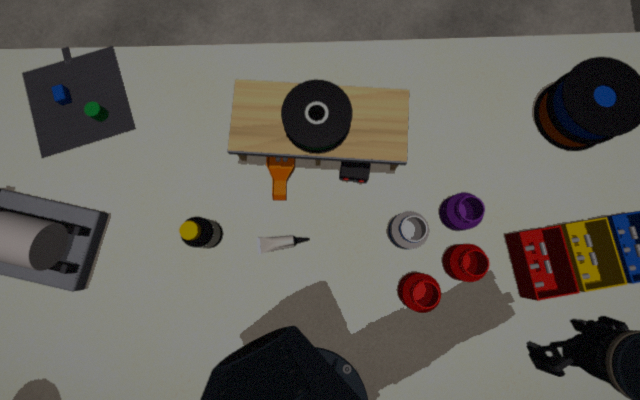

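View pics/scene0.png

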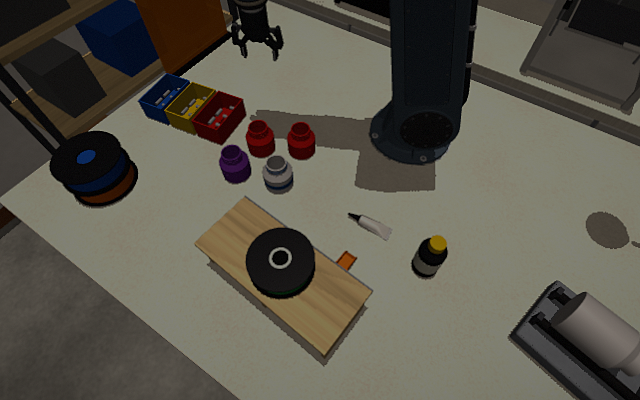

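The top view shows the scoop's spout in the left bay at about (279,190), the jar at (409,229), the case at (355,172), the bottle at (201,232) and the tube at (283,243). The purple jar at (463,210) and the red ones at (466,262) and (420,292) are the look-alikes. In the scene view the jar is at (278,172).

```bash
python3 - <<'E'
from h import *
a=cv2.imread("pics/top0.png");hsv=cv2.cvtColor(a,cv2.COLOR_BGR2HSV)
m=cv2.inRange(hsv,(5,150,90),(18,255,255));m[:140]=0;m[215:]=0;m[:,:255]=0;m[:,310:]=0
ys,xs=np.nonzero(m)
for r in range(ys.min(),ys.max()+1,3):
    q=xs[ys==r]; 
    if len(q): print(r,q.min(),q.max(),onz("top",((q.min()+q.max())/2,r),30).round(1),(onz("top",(q.min()-.5,r),30)-onz("top",(q.max()+.5,r),30))[1].round(1))
s=a[200:260,380:440]; cv2.imwrite("pics/c.png",np.hstack([cv2.resize(a[205:255,380:440],(480,400),interpolation=2)]))
# riser
for uv in [(229,153),(407,163)]: print("edge",onz("top",uv,125).round(1))
for uv in [(234,81),(410,92)]: print("back",onz("top",uv,125).round(1))
print("jar",onz("top",(409,229),100).round(1), "purple",onz("top",(464,210),100).round(1),"red",onz("top",(467,261),100).round(1),onz("top",(420,291),100).round(1))
print("bottle cap",onz("top",(190,230),150).round(1))
print("tube",onz("top",(262,244),15).round(1),onz("top",(309,240),15).round(1))
E
```

```text
162 266 266 [603.4 100.7  30. ] 2.6
165 267 293 [594.5  64.5  30. ] 69.9
168 268 292 [586.6  64.5  30. ] 64.6
171 270 290 [578.6  64.6  30. ] 54.2
174 271 288 [570.7  65.9  30. ] 46.4
177 272 287 [562.8  66.   30. ] 41.2
180 273 285 [555.   67.3  30. ] 33.4
183 273 285 [547.1  67.4  30. ] 33.4
186 273 285 [539.2  67.4  30. ] 33.3
189 272 285 [531.4  68.8  30. ] 35.9
192 272 285 [523.6  68.8  30. ] 35.8
195 273 285 [515.8  67.6  30. ] 33.2
198 273 285 [508.1  67.6  30. ] 33.2
edge [601.6 172.1 125. ]
edge [ 567.  -240.9  125. ]
back [780.2 162.6 125. ]
back [ 740.9 -258.4  125. ]
jar [ 416. -242.  100.] purple [ 457.2 -372.8  100. ] red [ 339.9 -369.5  100. ] [ 275.7 -258.1  100. ]
bottle cap [422.2 248.3 150. ]
tube [393.1 113.4  15. ] [400.2  -6.3  15. ]
```

View pics/c.png

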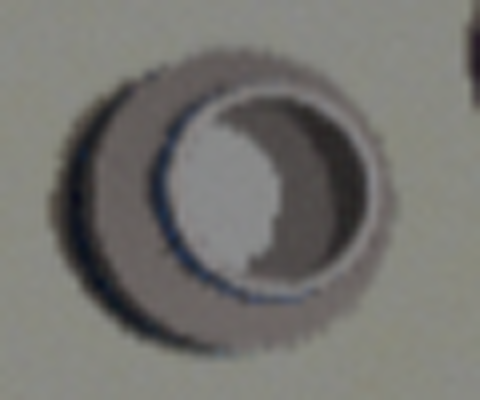

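The crop shows the jar's rim ellipse centred at about (272,188), which is pixel (414,228.5) in the full picture. The scoop's spout tip is near world x 503, y 68, with the scoop turned about -2°. I'm moving over the jar first, to look at it from close by.

```bash
cat >> h.py <<'E'
def rel(P,eul=None,Rm=None,n=1,s=None):
    "shift (m) and rotvec (deg) in tool axes from the present measured pose to P (mm), n interpolation steps"
    s=s or robot.sense(); R0=R.from_euler("xyz",s["eef_rot"]); R1=Rm if Rm is not None else R.from_euler("xyz",eul)
    d=R0.inv().apply(np.array(P)-s["tcp_pos"])/1000; w=(R0.inv()*R1).as_rotvec(degrees=True)
    print("shift",d.round(4),"turn",w.round(2),"dist",np.linalg.norm(d).round(3))
E
python3 - <<'E'
from h import *
rel([380,-240,300],[np.pi,0,-0.035])
print(onz("top",(414,228.5),100))
E
```

```text
shift [ 0.2469 -0.1242 -0.069 ] turn [-6.00e-02  1.00e-02  2.64e+01] dist 0.285
[ 416.91518532 -253.68776337  100.        ]
```

```bash
python3 -m creep '[[0.03,-0.015,-0.01,0,0,5,0.085],[0.06,-0.03,-0.02,0,0,10,0.085],[0.09,-0.045,-0.03,0,0,16,0.085],[0.12,-0.06,-0.04,0,0,21,0.085],[0.15,-0.075,-0.05,0,0,26.4,0.085],[0.18,-0.09,-0.06,0,0,26.4,0.085],[0.22,-0.11,-0.065,0,0,26.4,0.085],[0.247,-0.124,-0.069,0,0,26.4,0.085],[0.247,-0.124,-0.069,0,0,26.4,0.085],[0.247,-0.124,-0.069,0,0,26.4,0.085]]'
python3 - <<'E'
from h import *
import json
print(robot.sense()["tcp_pos"],robot.sense()["eef_rot"])
c=robot.calibration("wrist"); snap("wrist","pics/w1.png")
json.dump({k:np.array(v).tolist() for k,v in c.items()},open("w1.json","w"))
V=np.array(c["view"]);print((-V[:3,:3].T@V[:3,3]).round(), proj("wrist",(417,-254,100)))
E
```

```text
t: 0.93
tcp_pos: [381.1, -239.2, 300.2]
eef_rot: [-3.142, 0.0, -0.032]
ft_force: [-1.4, 0.3, 0.6]
gripper_width: 1.0
gripper_force: 0.0
[ 381.06370752 -239.18728899  300.23196354] [-3.14155383e+00  1.60649895e-04 -3.15540123e-02]
[ 450. -241.  443.] [335.07594186 138.20772043]
```

View pics/w1.png

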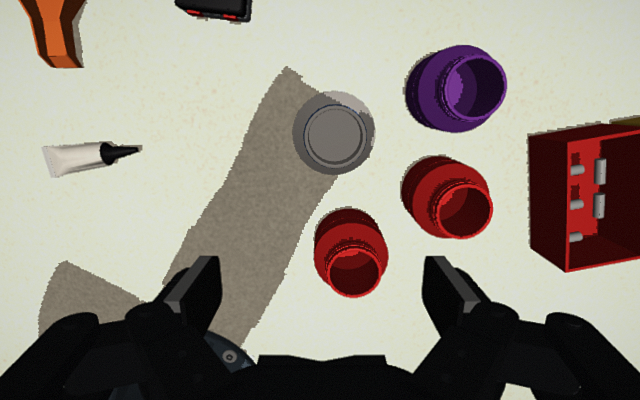

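The wrist view shows the jar's rim ring centred at about (335,135), and the scoop's spout at upper left with its tip at about (67,66). I'm refining both.

```bash
python3 - <<'E'
from h import *
import json
c=json.load(open("w1.json"))
a=cv2.imread("pics/w1.png");g=cv2.cvtColor(a,cv2.COLOR_BGR2GRAY)
x0,y0=285,85
h=cv2.HoughCircles(cv2.resize(g[y0:185,x0:385],None,fx=4,fy=4,interpolation=2),cv2.HOUGH_GRADIENT,1.5,10,param1=60,param2=30,minRadius=90,maxRadius=140)
for v in h[0][:4]:
    u=v/4; p=(u[0]+x0-.4,u[1]+y0-.4); P=onz("wrist",p,100,c); Q=onz("wrist",(p[0]+u[2],p[1]),100,c)
    print(p,u[2],P.round(1),"r",np.linalg.norm(P-Q).round(1))
hsv=cv2.cvtColor(a,cv2.COLOR_BGR2HSV); m=cv2.inRange(hsv,(5,150,60),(20,255,255));m[80:]=0;m[:,150:]=0
ys,xs=np.nonzero(m)
for r in range(0,75,6):
    q=xs[ys==r]
    if len(q): A=onz("wrist",(q.min()-.5,r),30,c);B=onz("wrist",(q.max()+.5,r),30,c);print(r,q.min(),q.max(),((A+B)/2).round(1),(A-B)[1].round(1))
print(ys.max(),onz("wrist",(67,ys.max()),4,c),onz("wrist",(67,ys.max()),15,c))
rel([532,68,200],[np.pi,0,-0.035])
E
```

```text
(np.float32(335.4125), np.float32(136.1625)) 31.275 [ 419.8 -253.4  100. ] r 30.9
(np.float32(335.0375), np.float32(133.5375)) 30.225 [ 422.4 -253.1  100. ] r 29.9
(np.float32(338.7875), np.float32(136.9125)) 34.7625 [ 419.  -256.7  100. ] r 34.4
(np.float32(332.0375), np.float32(133.1625)) 28.1625 [ 422.8 -250.2  100. ] r 27.8
0 19 64 [578.3  70.5  30. ] 55.1
6 22 62 [572.   71.1  30. ] 49.2
12 26 60 [565.7  71.2  30. ] 42.1
18 30 59 [559.3  70.6  30. ] 36.2
24 31 61 [552.9  70.1  30. ] 37.5
30 32 72 [546.1  64.3  30. ] 49.6
36 34 63 [540.   69.8  30. ] 36.5
42 35 64 [533.5  69.9  30. ] 36.6
48 37 66 [526.9  68.8  30. ] 36.7
54 39 67 [520.3  68.4  30. ] 35.6
60 45 72 [513.3  63.   30. ] 34.3
66 51 77 [506.4  57.6  30. ] 33.1
67 [508.52378604  72.68772874   4.        ] [507.05335242  64.82755382  15.        ]
shift [ 0.1414 -0.313   0.1   ] turn [-0.    0.03  0.1 ] dist 0.358
```

```bash
python3 -m creep '[[0.015,-0.035,0.005,0,0,0,0.085],[0.03,-0.07,0.015,0,0,0,0.085],[0.045,-0.105,0.03,0,0,0,0.085],[0.06,-0.14,0.045,0,0,0,0.085],[0.075,-0.175,0.06,0,0,0,0.085],[0.09,-0.21,0.07,0,0,0,0.085],[0.11,-0.25,0.08,0,0,0,0.085],[0.125,-0.285,0.09,0,0,0,0.085],[0.137,-0.313,0.1,0,0,0,0.085],[0.137,-0.313,0.1,0,0,0,0.085]]'
python3 - <<'E'
from h import *
s=robot.sense();print(s["tcp_pos"],s["eef_rot"])
c=robot.calibration("wrist"); a=snap("wrist","pics/w2.png")
hsv=cv2.cvtColor(a,cv2.COLOR_BGR2HSV); m=cv2.inRange(hsv,(5,150,60),(20,255,255));m[:,:200]=0;m[:,460:]=0
ys,xs=np.nonzero(m)
for r in range(ys.min(),ys.max(),10):
    q=xs[ys==r]
    if len(q): A=onz("wrist",(q.min()-.5,r),30,c);B=onz("wrist",(q.max()+.5,r),30,c);print(r,q.min(),q.max(),((A+B)/2).round(1),(A-B)[1].round(1))
print(ys.max(),onz("wrist",(330,ys.max()),4,c))
E
```

```text
t: 1.82
tcp_pos: [527.8, 18.6, 199.7]
eef_rot: [-3.111, 0.003, 0.019]
ft_force: [-0.6, -0.7, -0.6]
gripper_width: 0.994
gripper_force: 0.0
[527.80748659  18.60537912 199.71759705] [-3.11110456e+00  2.66474574e-03  1.87982314e-02]
102 235 235 [597.6 102.7  30. ] 0.9
112 239 315 [589.5  65.4  30. ] 68.9
122 244 309 [580.8  66.   30. ] 59.5
132 249 303 [571.9  66.5  30. ] 49.9
142 253 297 [562.9  67.5  30. ] 41.2
152 255 295 [553.8  67.7  30. ] 37.8
162 255 293 [544.6  68.7  30. ] 36.2
172 255 293 [535.2  68.9  30. ] 36.5
182 255 292 [525.6  69.5  30. ] 35.9
192 258 292 [516.   68.3  30. ] 33.3
196 [506.54963298  16.17732406   4.        ]
```

View pics/w2.png

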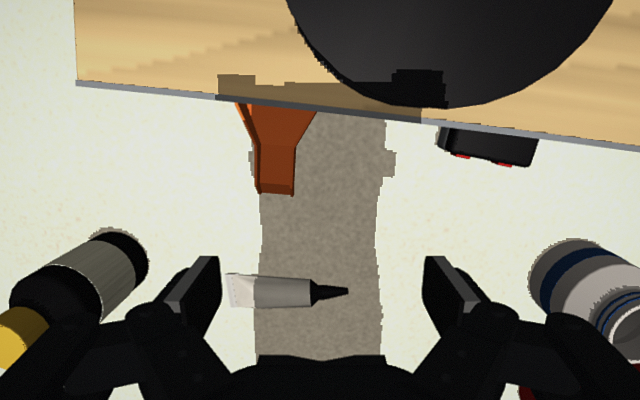

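The spout is at (255–293, 150–195), with its axis at y≈69, turned about -3.5°. Both the shelf edge and the case are clear of it. The arm is still settling, so I'll correct and check.

```bash
python3 -m creep '[[0,0,0,0,0,0,0.085],[0,0,0,0,0,0,0.085],[0,0,0,0,0,0,0.085]]'
python3 - <<'E'
from h import *
rel([534,69,60],[np.pi,0,-0.06]);
E
```

```text
t: 2.12
tcp_pos: [527.1, 18.0, 202.0]
eef_rot: [-3.112, 0.0, 0.017]
ft_force: [-0.2, 0.1, -0.1]
gripper_width: 0.994
gripper_force: 0.0
shift [ 0.0078 -0.0466  0.1435] turn [-1.72  0.07  4.43] dist 0.151
```

```bash
python3 -m creep '[[0.002,-0.01,0.015,-0.5,0,1.5,0.085],[0.004,-0.02,0.035,-1,0,3,0.085],[0.006,-0.035,0.06,-1.72,0,4.4,0.085],[0.0078,-0.0466,0.09,-1.72,0,4.4,0.085],[0.0078,-0.0466,0.12,-1.72,0,4.4,0.085],[0.0078,-0.0466,0.1435,-1.72,0,4.4,0.085],[0.0078,-0.0466,0.1435,-1.72,0,4.4,0.085],[0.0078,-0.0466,0.1435,-1.72,0,4.4,0.085],[0.0078,-0.0466,0.1435,-1.72,0,4.4,0.085]]'
python3 - <<'E'
from h import *
rel([534,69,7],[np.pi,0,-0.06]);
E
```

```text
t: 2.87
tcp_pos: [533.7, 11.6, 59.9]
eef_rot: [-3.107, 0.004, 0.003]
ft_force: [-0.9, 0.8, 0.1]
gripper_width: 0.996
gripper_force: 0.0
shift [ 0.0006 -0.0555  0.0549] turn [-1.96  0.26  3.59] dist 0.078
```

```bash
python3 -c "
from h import *
print(robot.sense()['q'].round(3),robot.sense()['joint_vel'].round(3),robot.sense()['ft_force'],robot.sense()['joint_efforts'].round(1))"
python3 -m creep '[[0,-0.01,-0.02,0,0,0,0.085],[0,-0.02,-0.02,0,0,0,0.085],[0,-0.03,-0.02,0,0,0,0.085],[0,-0.03,-0.02,0,0,0,0.085]]'
python3 -c "
from h import *
print(robot.sense()['q'].round(3),robot.sense()['joint_vel'].round(3))"
```

```text
[ 2.000e-03  3.790e-01 -2.570e-01  9.390e-01  3.400e-02  3.141e+00] [ 0.023  0.007  0.01  -0.021  0.01   0.001] [-0.88128053  0.7797292   0.08485968] [ -0.4 -76.8  42.3  -0.6   0.1  -0. ]
t: 3.2
tcp_pos: [535.1, 27.7, 82.0]
eef_rot: [-3.095, 0.001, 0.025]
ft_force: [-0.2, -0.3, -0.1]
gripper_width: 0.997
gripper_force: 0.0
[ 0.024  0.361 -0.223  0.988  0.047  3.141] [-0.008  0.01  -0.015 -0.006 -0.01   0.   ]
```

Joint 6 sat at its limit, so I'll use the half-turned grasp, with tool yaw near π.

```bash
python3 -m creep '[[0,-0.005,-0.02,0,0,-7,0.085],[0,-0.01,-0.03,0,0,-14,0.085],[0,-0.015,-0.04,0,0,-21,0.085],[0,-0.02,-0.05,0,0,-28,0.085],[0,-0.025,-0.05,0,0,-35,0.085],[0,-0.03,-0.05,0,0,-42,0.085],[0,-0.035,-0.05,0,0,-49,0.085],[0,-0.04,-0.05,0,0,-56,0.085],[0,-0.04,-0.05,0,0,-63,0.085],[0,-0.04,-0.05,0,0,-70,0.085]]'
python3 -m creep '[[0,0,0,0,0,-7,0.085],[0,0,0,0,0,-14,0.085],[0,0,0,0,0,-21,0.085],[0,0,0,0,0,-28,0.085],[0,0,0,0,0,-35,0.085],[0,0,0,0,0,-42,0.085],[0,0,0,0,0,-49,0.085],[0,0,0,0,0,-56,0.085],[0,0,0,0,0,-63,0.085],[0,0,0,0,0,-70,0.085]]'
python3 - <<'E'
from h import *
rel([534,69,100],[np.pi,0,np.pi-0.06]);
E
```

```text
t: 4.03
tcp_pos: [533.5, 64.9, 132.7]
eef_rot: [-3.123, -0.042, 1.252]
ft_force: [-0.1, -0.1, 0.6]
gripper_width: 0.995
gripper_force: 0.0
t: 4.87
tcp_pos: [533.5, 64.6, 132.7]
eef_rot: [3.108, -0.032, 2.474]
ft_force: [0.5, 0.3, -0.3]
gripper_width: 0.995
gripper_force: 0.0
shift [0.0013 0.0027 0.0328] turn [  2.39  -1.19 -34.82] dist 0.033
```

```bash
python3 -m creep '[[0,0,0.005,0.5,-0.2,-7,0.085],[0,0.001,0.01,1,-0.5,-14,0.085],[0,0.002,0.015,1.5,-0.8,-21,0.085],[0.001,0.002,0.02,2,-1,-28,0.085],[0.0013,0.0027,0.025,2.39,-1.19,-34.8,0.085],[0.0013,0.0027,0.0328,2.39,-1.19,-34.8,0.085],[0.0013,0.0027,0.0328,2.39,-1.19,-34.8,0.085],[0.0013,0.0027,0.0328,2.39,-1.19,-34.8,0.085]]'
python3 - <<'E'
from h import *
rel([534,69,7],[np.pi,0,np.pi-0.06]);print(robot.sense()["q"].round(2))
E
```

```text
t: 5.53
tcp_pos: [533.8, 69.0, 99.8]
eef_rot: [3.141, -0.001, 3.071]
ft_force: [0.8, -0.2, -0.4]
gripper_width: 0.994
gripper_force: 0.0
shift [-0.0003 -0.0001  0.0928] turn [ 0.02 -0.06 -0.6 ] dist 0.093
[ 0.13  0.35 -0.19  1.03  0.    0.2 ]
```

```bash
python3 -m creep '[[0,0,0.02,0,0,-0.6,0.085],[0,0,0.04,0,0,-0.6,0.085],[0,0,0.06,0,0,-0.6,0.085],[0,0,0.075,0,0,-0.6,0.085],[0,0,0.085,0,0,-0.6,0.085],[0,0,0.0925,0,0,-0.6,0.085],[0,0,0.0925,0,0,-0.6,0.085]]'
python3 -m creep '[[0,0,0,0,0,0,0.07],[0,0,0,0,0,0,0.055],[0,0,0,0,0,0,0.045],[0,0,0,0,0,0,0.038],[0,0,0,0,0,0,0.034],[0,0,0,0,0,0,0.03],[0,0,0,0,0,0,0.02],[0,0,0,0,0,0,0.02],[0,0,0,0,0,0,0.02],[0,0,0,0,0,0,0.02]]'
```

```text
t: 6.12
tcp_pos: [533.7, 69.0, 6.8]
eef_rot: [3.141, -0.001, 3.084]
ft_force: [0.3, -0.5, -0.2]
gripper_width: 0.998
gripper_force: 0.0
t: 6.95
tcp_pos: [534.5, 69.2, 8.1]
eef_rot: [3.141, 0.001, 3.086]
ft_force: [-1.7, -0.9, 5.7]
gripper_width: 0.409
gripper_force: 60.8
```

```bash
python3 -m creep '[[0,0,-0.003,0,0,0,0.02],[0,0,-0.006,0,0,0,0.02],[0,0,-0.01,0,0,0,0.02],[0.003,0,-0.015,0,0,0,0.02],[0.008,0,-0.02,0,0,0,0.02],[0.014,0,-0.025,0,0,0,0.02],[0.021,0,-0.03,0,0,0,0.02],[0.028,0,-0.035,0,0,0,0.02],[0.033,0,-0.038,0,0,0,0.02],[0.035,0,-0.04,0,0,0,0.02]]'
python3 - <<'E'
from h import *
a=snap("wrist","pics/w3.png");b=snap("scene","pics/s3.png");t=snap("top","pics/t3.png")
o=np.hstack([cv2.resize(a,(400,250)),cv2.resize(t[120:270,200:440],(400,250))]);cv2.imwrite("pics/m3.png",np.vstack([o,cv2.resize(b[180:330,220:460],(800,350))[:, :800]]))
E
```

```text
t: 7.78
tcp_pos: [498.4, 71.2, 48.3]
eef_rot: [3.141, 0.0, 3.086]
ft_force: [0.3, -0.3, -2.5]
gripper_width: 0.407
gripper_force: 60.0
```

View pics/m3.png

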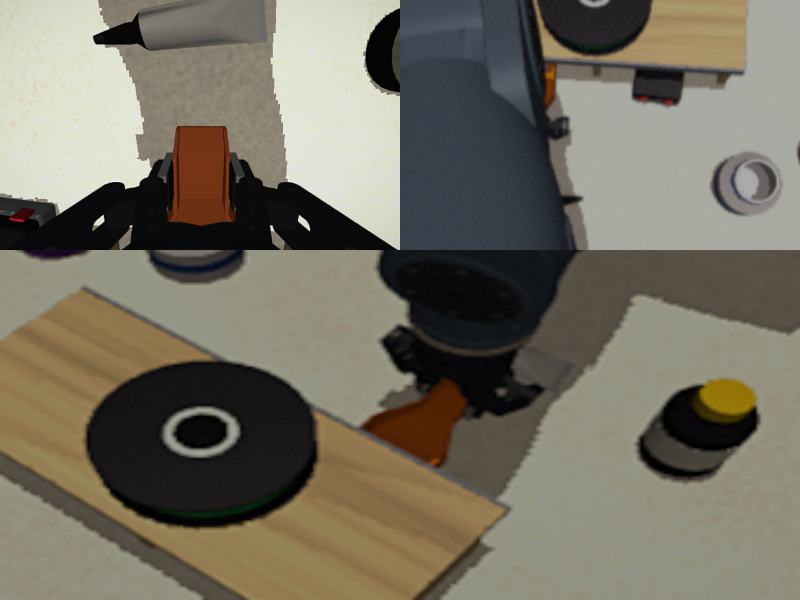

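The scoop is firmly held and partly drawn out. The wrist view shows the spout between the pads, and the bystanders have not moved. I'm drawing it fully out.

```bash
python3 -m creep '[[0.005,0,0,0,0,0,0.02],[0.015,0,0,0,0,0,0.02],[0.028,0,0,0,0,0,0.02],[0.042,0,0,0,0,0,0.02],[0.056,0,-0.001,0,0,0,0.02],[0.07,0,-0.003,0,0,0,0.02],[0.084,0,-0.005,0,0,0,0.02],[0.096,0,-0.008,0,0,0,0.02],[0.106,0,-0.011,0,0,0,0.02],[0.113,0,-0.015,0,0,0,0.02]]'
python3 - <<'E'
from h import *
rel([341,-61,82],[np.pi,0,np.pi-0.349]); rel([341,-61,8],[np.pi,0,np.pi-0.349])
E
```

```text
t: 8.77
tcp_pos: [385.2, 77.4, 62.6]
eef_rot: [3.141, -0.001, 3.086]
ft_force: [0.5, -1.0, -3.2]
gripper_width: 0.407
gripper_force: 60.0
shift [ 0.0365 -0.1406 -0.0194] turn [-0.   -0.05 16.81] dist 0.147
shift [ 0.0364 -0.1406  0.0546] turn [-0.   -0.05 16.81] dist 0.155
```

```bash
python3 -m creep '[[0.001,-0.004,-0.006,0,0,0.5,0.02],[0.004,-0.012,-0.014,0,0,2,0.02],[0.008,-0.026,-0.0194,0,0,4,0.02],[0.013,-0.042,-0.0194,0,0,6,0.02],[0.018,-0.06,-0.0194,0,0,8,0.02],[0.023,-0.078,-0.0194,0,0,10,0.02],[0.028,-0.096,-0.0194,0,0,12,0.02],[0.032,-0.114,-0.0194,0,0,14,0.02],[0.035,-0.13,-0.0194,0,0,16,0.02],[0.0365,-0.1406,-0.0194,0,0,16.8,0.02]]'
python3 -m creep '[[0,0,0.004,0,0,0,0.02],[0,0,0.012,0,0,0,0.02],[0,0,0.022,0,0,0,0.02],[0,0,0.034,0,0,0,0.02],[0,0,0.046,0,0,0,0.02],[0,0,0.056,0,0,0,0.02],[0,0,0.064,0,0,0,0.02],[0,0,0.068,0,0,0,0.02]]'
python3 - <<'E'
from h import *
a=snap("scene","pics/s4.png");t=snap("top","pics/t4.png")
cv2.imwrite("pics/m4.png",np.vstack([cv2.resize(t[120:300,200:480],(700,300)),cv2.resize(a[100:270,220:480],(700,300))]))
E
```

```text
t: 9.6
tcp_pos: [342.1, -62.8, 82.8]
eef_rot: [3.142, 0.001, 2.788]
ft_force: [0.2, -0.4, -2.2]
gripper_width: 0.411
gripper_force: 60.2
t: 10.27
tcp_pos: [341.8, -60.5, 13.0]
eef_rot: [3.141, -0.001, 2.793]
ft_force: [-0.0, 0.3, -2.9]
gripper_width: 0.405
gripper_force: 60.3
```

View pics/m4.png

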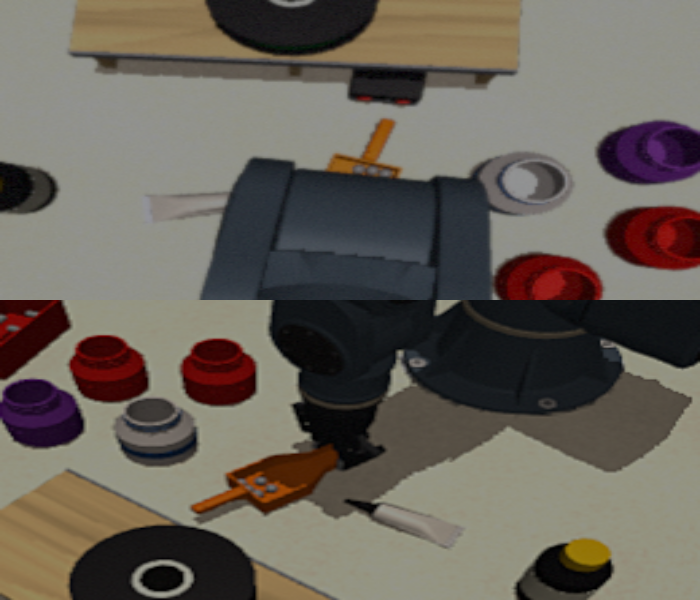

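The scoop is out in front of the shelf and level, with all five balls in its pan and the tube clear. I'm lowering it the last 5 mm and letting go.

```bash
python3 -m creep '[[0,0,0.002,0,0,0,0.02],[0,0,0.004,0,0,0,0.02],[0,0,0.005,0,0,0,0.02],[0,0,0.005,0,0,0,0.02]]'
python3 -m creep '[[0,0,0,0,0,0,0.04],[0,0,0,0,0,0,0.05],[0,0,0,0,0,0,0.065],[0,0,0,0,0,0,0.085],[0,0,0,0,0,0,0.085],[0,0,-0.01,0,0,0,0.085],[0,0,-0.03,0,0,0,0.085],[0,0,-0.06,0,0,0,0.085],[0,0,-0.1,0,0,0,0.085],[0,0,-0.13,0,0,0,0.085]]'
python3 - <<'E'
from h import *
c=robot.calibration("wrist");a=snap("wrist","pics/w5.png");s=robot.sense()
t=snap("top","pics/t5.png");print(s["tcp_pos"])
hsv=cv2.cvtColor(t,cv2.COLOR_BGR2HSV); m=cv2.inRange(hsv,(5,150,90),(20,255,255));m[:165]=0;m[260:]=0;m[:,300:]=m[:,300:];m[:,400:]=0;m[:,:290]=0
ys,xs=np.nonzero(m)
for r in range(ys.min(),ys.max()+1,3):
    q=xs[ys==r]
    if len(q): print(r,q.min(),q.max(),onz("top",((q.min()+q.max())/2,r),36).round(1))
rel([490,-115,130],[np.pi,0,np.pi-.349])
E
```

```text
t: 10.7
tcp_pos: [342.4, -60.9, 9.1]
eef_rot: [3.141, 0.0, 2.793]
ft_force: [0.9, -0.3, -2.0]
gripper_width: 0.408
gripper_force: 60.3
t: 11.53
tcp_pos: [342.0, -60.9, 141.5]
eef_rot: [3.141, 0.001, 2.793]
ft_force: [2.1, -0.2, 0.1]
gripper_width: 0.995
gripper_force: 0.0
[344.51381162 -61.36257617 145.93988305]
192 353 356 [ 517.7 -125.    36. ]
195 351 356 [ 510.  -122.1   36. ]
198 351 355 [ 502.3 -120.6   36. ]
201 349 354 [ 494.8 -116.5   36. ]
204 349 353 [ 487.1 -114.9   36. ]
207 347 352 [ 479.6 -110.9   36. ]
210 346 351 [ 472.  -108.1   36. ]
shift [-0.1548 -0.0007  0.0142] turn [0.09 0.38 0.  ] dist 0.155
```

Measured: the handle end is at (519,-125) and the handle middle at about (490,-115.5), turned -20° as planned.

```bash
python3 -m creep '[[-0.02,0,0.003,0,0.1,0,0.085],[-0.05,0,0.008,0,0.3,0,0.085],[-0.085,0,0.014,0,0.4,0,0.085],[-0.12,0,0.014,0,0.4,0,0.085],[-0.145,0,0.014,0,0.4,0,0.085],[-0.1548,-0.0005,0.014,0,0.4,0,0.085],[-0.1548,-0.0005,0.014,0,0.4,0,0.085],[-0.1548,-0.0005,0.014,0,0.4,0,0.085]]'
python3 - <<'E'
from h import *
rel([490,-115.5,11],[np.pi,0,np.pi-.349])
E
```

```text
t: 12.3
tcp_pos: [487.0, -114.3, 124.3]
eef_rot: [3.141, -0.008, 2.792]
ft_force: [0.0, 0.0, -0.0]
gripper_width: 0.993
gripper_force: 0.0
shift [-4.200e-03 -1.000e-04  1.133e-01] turn [ 0.01 -0.49 -0.01] dist 0.113
```

```bash
python3 -m creep '[[-0.001,0,0.02,0,-0.5,0,0.085],[-0.003,0,0.045,0,-0.5,0,0.085],[-0.004,0,0.07,0,-0.5,0,0.085],[-0.0042,0,0.09,0,-0.5,0,0.085],[-0.0042,0,0.105,0,-0.5,0,0.085],[-0.0042,0,0.1133,0,-0.5,0,0.085],[-0.0042,0,0.1133,0,-0.5,0,0.085]]'
python3 -m creep '[[0,0,0,0,0,0,0.06],[0,0,0,0,0,0,0.045],[0,0,0,0,0,0,0.035],[0,0,0,0,0,0,0.026],[0,0,0,0,0,0,0.02],[0,0,0,0,0,0,0.016],[0,0,0,0,0,0,0.01],[0,0,0,0,0,0,0.005],[0,0,0,0,0,0,0.005],[0,0,0,0,0,0,0.005]]'
python3 -c "
from h import *
print(robot.sense()['tcp_pos'],robot.sense()['eef_rot'])"
```

```text
t: 12.88
tcp_pos: [488.8, -114.9, 10.5]
eef_rot: [3.142, -0.001, 2.793]
ft_force: [-0.4, 0.1, -0.1]
gripper_width: 0.996
gripper_force: 0.0
t: 13.72
tcp_pos: [490.9, -115.6, 12.0]
eef_rot: [3.141, 0.002, 2.793]
ft_force: [-0.9, -0.1, 5.8]
gripper_width: 0.172
gripper_force: 59.3
[ 490.94603471 -115.56173785   12.0413329 ] [3.14126418e+00 2.24598126e-03 2.79256787e+00]
```

```bash
python3 -m creep '[[0,0,-0.003,0,0,0,0.005],[0,0,-0.009,0,0,0,0.005],[0,0,-0.019,0,0,0,0.005],[0,0,-0.034,0,0,0,0.005],[0,0,-0.052,0,0,0,0.005],[0,0,-0.072,0,0,0,0.005],[0,0,-0.092,0,0,0,0.005],[0,0,-0.112,0,0,0,0.005],[0,0,-0.13,0,0,0,0.005],[0,0,-0.143,0,0,0,0.005]]'
python3 -m creep '[[0,0,-0.006,0,0,0,0.005],[0,0,-0.01,0,0,0,0.005],[0,0,-0.01,0,0,0,0.005]]'
python3 - <<'E'
from h import *
s=robot.sense();print(s["wrist_torque"],s["q"].round(2))
rel([604.6,-320.9,165],[np.pi,0,np.pi-.349])
c=robot.calibration("wrist");a=snap("wrist","pics/w6.png")
u=np.array([np.cos(.349),-np.sin(.349),0]);T=s["tcp_pos"]
for nm,dx,dz in(("lip",-187,-8),("pan-30+",-102,24),("pan-30-",-102,24)): 
    print(nm,proj("wrist",T+u*dx+[0,0,dz],c).round(1))
E
```

```text
t: 14.55
tcp_pos: [490.8, -115.5, 157.3]
eef_rot: [3.141, 0.004, 2.793]
ft_force: [-0.8, -1.1, -2.6]
gripper_width: 0.171
gripper_force: 58.5
t: 14.8
tcp_pos: [490.5, -115.4, 165.3]
eef_rot: [3.141, 0.002, 2.793]
ft_force: [-1.0, 0.2, -2.8]
gripper_width: 0.176
gripper_force: 58.5
[-0.11552238 -0.22832387 -0.01765906] [-0.23  0.24 -0.17  1.16  0.    0.12]
shift [-0.1774 -0.1541  0.0006] turn [0.02 0.13 0.  ] dist 0.235
lip [ 320.1 -228.9]
pan-30+ [319.9  -3.3]
pan-30- [319.9  -3.3]
```

View pics/w6.png

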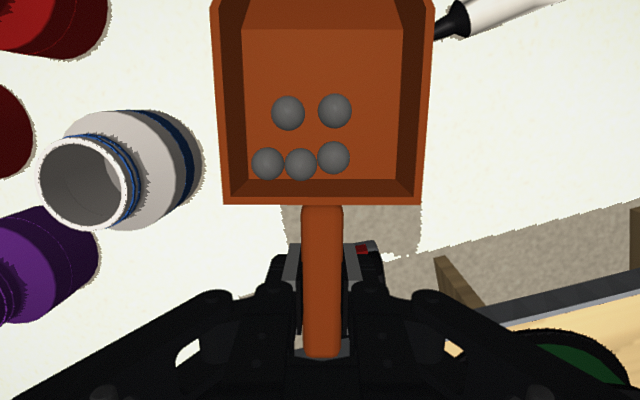

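The wrist view shows all five balls in the pan. The pan is centred on column 320, with its back wall's top edge at row ~204 and the ramp's foot at row ~29. I'll check the droop from these while moving to the jar.

```bash
python3 - <<'E'
from h import *
s=robot.sense();c=robot.calibration("wrist");T=s["tcp_pos"];U=np.array([np.cos(.349),-np.sin(.349),0])
for d in(-4,-2,0,2,4):
    a=np.radians(d) # nose-down positive, about the grasp point
    Rm=R.from_rotvec(a*np.array([-np.sin(.349),-np.cos(.349),0])) # handle up
    def P(x,y,z): return T+[0,0,19]+Rm.apply(U*(x-72)+np.array([np.sin(.349),np.cos(.349),0])*y+[0,0,z-31])
    print(d,[proj("wrist",P(*v),c).round(1).tolist() for v in((35,36,36),(35,-36,36),(-30,33,4),(-30,-33,4))],(P(-115,0,4)-T).round(1))
E
python3 -m creep '[[-0.003,-0.003,0,0,0,0,0.005],[-0.011,-0.01,0,0,0,0,0.005],[-0.024,-0.021,0,0,0,0,0.005],[-0.04,-0.035,0,0,0,0,0.005],[-0.057,-0.05,0,0,0,0,0.005],[-0.075,-0.065,0,0,0,0,0.005],[-0.093,-0.081,0,0,0,0,0.005],[-0.111,-0.096,0,0,0,0,0.005],[-0.129,-0.112,0,0,0,0,0.005],[-0.146,-0.127,0,0,0,0,0.005]]'
python3 -m creep '[[-0.014,-0.012,0,0,0,0,0.005],[-0.024,-0.021,0,0,0,0,0.005],[-0.03,-0.026,0,0,0,0,0.005],[-0.0315,-0.027,0,0,0,0,0.005],[-0.0315,-0.027,0,0,0,0,0.005]]'
```

```text
-4 [[421.9, 200.9], [218.0, 200.8], [406.6, 12.3], [233.7, 12.2]] [-177.1   64.4    5.1]
-2 [[420.9, 199.3], [219.0, 199.2], [404.3, 16.8], [236.0, 16.7]] [-176.5   64.2   -1.5]
0 [[419.9, 197.8], [220.0, 197.7], [402.1, 21.3], [238.3, 21.2]] [-175.7   63.9   -8. ]
2 [[419.0, 196.5], [221.0, 196.4], [400.0, 25.9], [240.4, 25.8]] [-174.7   63.6  -14.5]
4 [[418.0, 195.3], [221.9, 195.2], [398.0, 30.6], [242.4, 30.5]] [-173.5   63.1  -21. ]
t: 15.68
tcp_pos: [584.5, -286.7, 163.8]
eef_rot: [3.141, 0.001, 2.792]
ft_force: [1.6, 0.4, -3.0]
gripper_width: 0.175
gripper_force: 58.6
t: 16.1
tcp_pos: [604.4, -321.7, 163.7]
eef_rot: [3.141, 0.0, 2.792]
ft_force: [-0.2, 0.3, -3.6]
gripper_width: 0.175
gripper_force: 58.5
```

```bash
python3 -m creep '[[0,0,0.004,0,0,0,0.005],[0,0,0.011,0,0,0,0.005],[0,0,0.02,0,0,0,0.005],[0,0,0.028,0,0,0,0.005],[0,0,0.035,0,0,0,0.005],[0,0,0.039,0,0,0,0.005],[0,0,0.04,0,0,0,0.005],[0,0,0.04,0,0,0,0.005]]'
python3 - <<'E'
from h import *
s=robot.sense();print(s["tcp_pos"])
t=snap("top","pics/t7.png");a=snap("scene","pics/s7.png")
T=s["tcp_pos"];U=np.array([np.cos(.349),-np.sin(.349),0])
L=T-187*U+[0,0,-8]
for n in("top","scene"): print(n,proj(n,L).round(1),proj(n,(419.5,-253.5,100)).round(1))
cv2.imwrite("pics/m7.png",np.vstack([cv2.resize(t[200:250,370:470],(600,300),interpolation=2),cv2.resize(a[140:200,230:350],(600,300),interpolation=2)]))
E
```

```text
t: 16.77
tcp_pos: [604.5, -320.7, 124.7]
eef_rot: [3.141, 0.001, 2.793]
ft_force: [0.3, 0.7, -2.5]
gripper_width: 0.173
gripper_force: 58.6
[ 604.48920693 -320.71163328  124.66139898]
top [416.8 222.7] [413.8 227.4]
scene [271.7 159.9] [275.2 161.9]
```

View pics/m7.png

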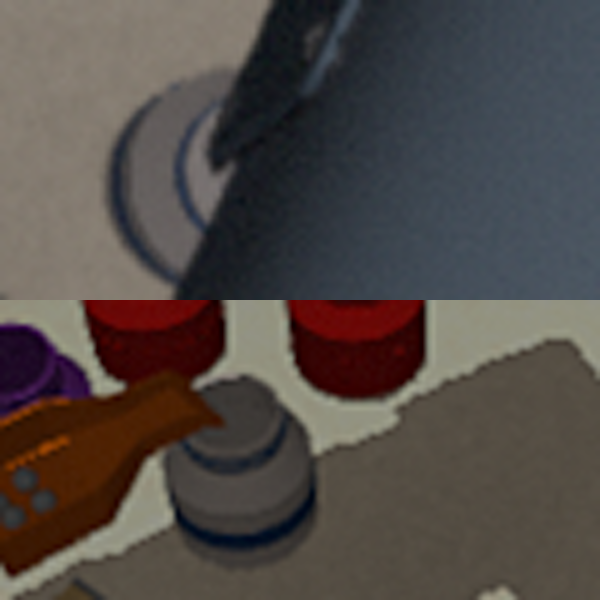

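In the scene view the lip's end centre is at about (271,160), which matches my prediction of (271.7,159.9). The rim also lies where I measured it. Now I'll hook the lip in, level.

```bash
python3 -m creep '[[0,0,0.003,0,0,0,0.005],[0,0,0.008,0,0,0,0.005],[0,0,0.013,0,0,0,0.005],[0,0,0.017,0,0,0,0.005],[0,0,0.02,0,0,0,0.005],[0,0,0.022,0,0,0,0.005],[0,0,0.022,0,0,0,0.005],[0,0,0.022,0,0,0,0.005],[0,0,0.022,0,0,0,0.005],[0,0,0.022,0,0,0,0.005]]'
python3 - <<'E'
from h import *
s=robot.sense();print(s["tcp_pos"],s["q"].round(2),s["wrist_torque"].round(2))
R0=R.from_euler("xyz",s["eef_rot"]);T=s["tcp_pos"];U=np.array([np.cos(.349),-np.sin(.349),0])
L=T-186*U+[0,0,-8.5]; ax=np.array([-np.sin(.349),-np.cos(.349),0])
for d,dz,b in((6,0,0),(12,-1,0),(18,-2,0),(24,-4,0),(30,-5,0),(36,-6,0),(42,-6,-1),(48,-6,-2),(54,-6,-3),(60,-6,-4)):
    Q=R.from_rotvec(np.radians(d)*ax); P=L+Q.apply(T-L)+[0,0,dz]+U*b
    print(d,(R0.inv().apply(P-T)/1000).round(4),(R0.inv()*Q*R0).as_rotvec(degrees=True).round(2),P.round(0))
E
```

```text
t: 17.7
tcp_pos: [604.7, -320.9, 103.2]
eef_rot: [3.141, 0.002, 2.793]
ft_force: [-1.8, 0.0, -2.1]
gripper_width: 0.174
gripper_force: 58.7
[ 604.71275796 -320.88044948  103.21295907] [-0.49  0.64  0.29  1.22  0.   -0.14] [0.04 0.23 0.08]
6 [ 0.0019  0.     -0.0194] [ 0. -6. -0.] [ 603. -320.  123.]
12 [ 0.0058  0.     -0.0375] [  0. -12.  -0.] [ 599. -319.  141.]
18 [ 0.0116  0.     -0.0551] [  0. -18.  -0.] [ 594. -317.  158.]
24 [ 0.0194  0.     -0.071 ] [ 0.0e+00 -2.4e+01 -1.0e-02] [ 586. -314.  174.]
30 [ 0.029   0.     -0.0869] [ 0.e+00 -3.e+01 -1.e-02] [ 577. -311.  190.]
36 [ 0.0403  0.     -0.1018] [ 0.0e+00 -3.6e+01 -1.0e-02] [ 567. -307.  205.]
42 [ 0.0542  0.     -0.1164] [ 0.0e+00 -4.2e+01 -1.0e-02] [ 554. -302.  219.]
48 [ 0.0696  0.     -0.1295] [ 0.0e+00 -4.8e+01 -1.0e-02] [ 539. -297.  233.]
54 [ 0.0863  0.     -0.1411] [ 0.0e+00 -5.4e+01 -1.0e-02] [ 523. -291.  244.]
60 [ 0.1041  0.     -0.151 ] [ 0.e+00 -6.e+01 -1.e-02] [ 507. -285.  254.]
```

```bash
python3 -m creep '[[0,0,0.0015,0,0,0,0.005],[0,0,0.0015,0,0,0,0.005],[0,0,0.0015,0,0,0,0.005],[0,0,0.0015,0,0,0,0.005],[0.0007,0,-0.008,0,-3,0,0.005],[0.0019,0,-0.018,0,-6,0,0.005],[0.0036,0,-0.027,0,-9,0,0.005],[0.0058,0,-0.036,0,-12,0,0.005],[0.0085,0,-0.045,0,-15,0,0.005],[0.0116,0,-0.0536,0,-18,0,0.005]]'
python3 - <<'E'
from h import *
s=robot.sense();R0=R.from_euler("xyz",s["eef_rot"]);Ri=R.from_euler("xyz",[np.pi,0,2.793])
U=np.array([np.cos(.349),-np.sin(.349),0]);ax=np.array([-np.sin(.349),-np.cos(.349),0])
rv=(R0*Ri.inv()).as_rotvec(degrees=True);print("tilt",rv@ax,s["tcp_pos"],s["ft_force"],s["q"].round(2))
T=s["tcp_pos"];Q0=R0*Ri.inv();L=T+Q0.apply(-186*U+[0,0,-8.5]);print("lip rel jar",(L-[419.5,-253.5,100]).round(1))
t0=rv@ax; G=np.array([419.5,-253.5,100])+10*U
for d,z,b in((21,-8,0),(24,-9,0),(27,-9.5,0),(30,-10,0),(33,-11,0),(36,-12,0),(39,-12,0),(42,-13,0),(45,-13,0),(48,-13,-1),(51,-13,-1),(54,-13,-2),(58,-13,-2)):
    Q=R.from_rotvec(np.radians(d)*ax); P=G+[0,0,z]+U*b+Q.apply(186*U+[0,0,8.5])
    print(d,(R0.inv().apply(P-T)/1000).round(4),(R0.inv()*Q*Ri).as_rotvec(degrees=True).round(1))
E
```

```text
t: 18.53
tcp_pos: [593.7, -316.8, 157.3]
eef_rot: [3.141, 0.319, 2.793]
ft_force: [0.9, -0.2, -2.9]
gripper_width: 0.174
gripper_force: 58.6
tilt 18.27755094452494 [ 593.67927524 -316.80413386  157.32391642] [ 0.94642989 -0.15373717 -2.86017247] [-0.51  0.31 -0.15  0.79  0.05 -0.16]
lip rel jar [10.7 -3.8 -9.1]
21 [ 0.0016 -0.0001 -0.0103] [ 0.  -2.7 -0. ]
24 [ 0.0031 -0.0001 -0.019 ] [ 0.  -5.7 -0. ]
27 [ 0.0049 -0.0001 -0.0281] [ 0.  -8.7 -0. ]
30 [ 0.0072 -0.0001 -0.0372] [  0.  -11.7  -0. ]
33 [ 0.0102 -0.0001 -0.0456] [  0.  -14.7  -0. ]
36 [ 0.0136 -0.0001 -0.0539] [  0.  -17.7  -0. ]
39 [ 0.0173 -0.0001 -0.0629] [  0.  -20.7  -0. ]
42 [ 0.0217 -0.0001 -0.0708] [  0.  -23.7  -0. ]
45 [ 0.0262 -0.0001 -0.0794] [  0.  -26.7  -0. ]
48 [ 0.0322 -0.0001 -0.0881] [  0.  -29.7  -0. ]
51 [ 0.0376 -0.     -0.0962] [  0.  -32.7  -0. ]
54 [ 0.0444 -0.     -0.1043] [  0.  -35.7  -0. ]
58 [ 0.0528 -0.     -0.1142] [  0.  -39.7  -0. ]
```

```bash
python3 -m creep '[[0.0008,0,-0.005,0,-1.3,0,0.005],[0.0016,0,-0.0103,0,-2.7,0,0.005],[0.0023,0,-0.0147,0,-4.2,0,0.005],[0.0031,0,-0.019,0,-5.7,0,0.005],[0.004,0,-0.0236,0,-7.2,0,0.005],[0.0049,0,-0.0281,0,-8.7,0,0.005],[0.006,0,-0.0327,0,-10.2,0,0.005],[0.0072,0,-0.0372,0,-11.7,0,0.005],[0.0087,0,-0.0414,0,-13.2,0,0.005],[0.0102,0,-0.0456,0,-14.7,0,0.005]]'
cat > tilt.py <<'E'
from h import *
import sys
s=robot.sense();R0=R.from_euler("xyz",s["eef_rot"]);Ri=R.from_euler("xyz",[np.pi,0,2.793])
U=np.array([np.cos(.349),-np.sin(.349),0]);ax=np.array([-np.sin(.349),-np.cos(.349),0])
rv=(R0*Ri.inv()).as_rotvec(degrees=True);print("tilt",rv@ax,s["tcp_pos"],s["ft_force"],s["q"].round(2))
T=s["tcp_pos"];Q0=R0*Ri.inv();L=T+Q0.apply(-186*U+[0,0,-8.5]);print("lip rel jar",(L-[419.5,-253.5,100]).round(1))
G=np.array([419.5,-253.5,100])+10*U
for a in sys.argv[1:]:
    d,z,b=map(float,a.split(","))
    Q=R.from_rotvec(np.radians(d)*ax); P=G+[0,0,z]+U*b+Q.apply(186*U+[0,0,8.5])
    print(d,(R0.inv().apply(P-T)/1000).round(4),(R0.inv()*Q*Ri).as_rotvec(degrees=True).round(1))
w=snap("wrist","pics/wt%d.png"%round(s["t"]*10))
E
python3 tilt.py 36,-12,0 39,-12,0 42,-13,0 45,-13,0 48,-13,-1 51,-13,-1 54,-13,-2
```

```text
t: 19.37
tcp_pos: [571.1, -308.6, 197.1]
eef_rot: [3.141, 0.574, 2.793]
ft_force: [0.7, 0.5, -2.2]
gripper_width: 0.174
gripper_force: 58.7
tilt 32.8837856932284 [ 571.12027797 -308.58173848  197.10707593] [ 0.66267473  0.48648627 -2.22064151] [-0.55  0.07 -0.47  0.46  0.11 -0.17]
lip rel jar [  9.2  -3.2 -11. ]
36.0 [ 0.001  -0.0001 -0.0091] [ 0.  -3.1 -0. ]
39.0 [ 0.0023 -0.0001 -0.0188] [ 0.  -6.1 -0. ]
42.0 [ 0.0045 -0.0001 -0.0276] [ 0.  -9.1 -0. ]
45.0 [ 0.0068 -0.0001 -0.037 ] [  0.  -12.1  -0. ]
48.0 [ 0.0103 -0.0001 -0.0469] [  0.  -15.1  -0. ]
51.0 [ 0.0136 -0.0001 -0.0561] [  0.  -18.1  -0. ]
54.0 [ 0.0181 -0.0001 -0.0657] [  0.  -21.1  -0. ]
```

```bash
python3 -m creep '[[0.0005,0,-0.0045,0,-1.5,0,0.005],[0.001,0,-0.0091,0,-3.1,0,0.005],[0.0016,0,-0.014,0,-4.6,0,0.005],[0.0023,0,-0.0188,0,-6.1,0,0.005],[0.0034,0,-0.0232,0,-7.6,0,0.005],[0.0045,0,-0.0276,0,-9.1,0,0.005],[0.0068,0,-0.037,0,-12.1,0,0.005],[0.0103,0,-0.0469,0,-15.1,0,0.005],[0.0103,0,-0.0469,0,-15.1,0,0.005],[0.0103,0,-0.0469,0,-15.1,0,0.005]]'
python3 tilt.py 54,-13,-2 60,-13,-2; ls pics | tail -4
python3 - <<'E'
from h import *
a=snap("scene","pics/s8.png");w=snap("wrist","pics/w8.png")
cv2.imwrite("pics/m8.png",np.hstack([w[:, 120:520],cv2.resize(a[120:220,220:320],(400,400),interpolation=2)]))
E
```

```text
t: 20.25
tcp_pos: [538.6, -296.9, 230.3]
eef_rot: [3.141, 0.835, 2.792]
ft_force: [0.7, 0.4, -1.3]
gripper_width: 0.176
gripper_force: 58.8
tilt 47.83149477763453 [ 538.63837763 -296.90560051  230.29064311] [ 0.6930585   0.35166997 -1.33104473] [-0.6  -0.14 -0.8   0.1   0.18 -0.17]
lip rel jar [  7.8  -2.7 -13.3]
54.0 [ 0.0019  0.     -0.0203] [-0.  -6.2 -0.1]
60.0 [ 0.0059  0.     -0.0394] [ -0.  -12.2  -0.1]
w5.png
w6.png
wt194.png
wt202.png
```

View pics/m8.png

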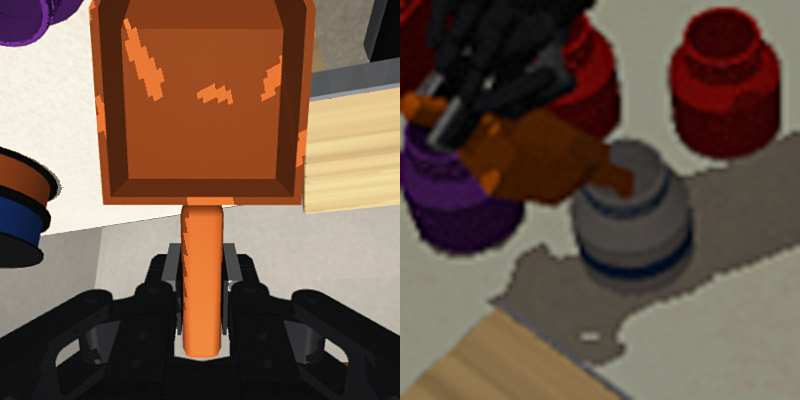

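The pan is empty, the lip is still in the jar's mouth, and no ball is on the bench. I'll tilt a little further to clear the throat, then level out with the lip still hooked. Any ball left behind would roll back into view.

```bash
python3 -m creep '[[0.001,0,-0.01,0,-3,0,0.005],[0.0019,0,-0.0203,0,-6.2,0,0.005],[0.0059,0,-0.0394,0,-12.2,0,0.005],[0.0059,0,-0.0394,0,-12.2,0,0.005],[0.0059,0,-0.0394,0,-12.2,0,0.005],[0.0059,0,-0.0394,0,-12.2,0,0.005],[0.0059,0,-0.0394,0,-12.2,0,0.005]]'
python3 tilt.py 54,-13,0 48,-13,0 42,-13,0 36,-12,0 30,-10,0 24,-8.5,0 18,-7.5,0 12,-7,0 8,-7,0
```

```text
t: 20.98
tcp_pos: [509.3, -286.5, 253.9]
eef_rot: [-3.141, 1.049, 2.793]
ft_force: [-0.1, -0.4, -1.6]
gripper_width: 0.173
gripper_force: 58.8
tilt 60.110777574793225 [ 509.34048792 -286.53145157  253.91451623] [-0.14554246 -0.35427846 -1.5911609 ] [-0.65 -0.27 -1.05 -0.24  0.26 -0.16]
lip rel jar [  9.7  -3.8 -11.6]
54.0 [0.0016 0.0003 0.0202] [ 0.   6.1 -0. ]
48.0 [0.0038 0.0003 0.0396] [-0.  12.1 -0. ]
42.0 [0.008  0.0003 0.0586] [-0.  18.1 -0. ]
36.0 [0.0133 0.0003 0.0766] [-0.  24.1 -0. ]
30.0 [0.0197 0.0003 0.0933] [-0.  30.1 -0. ]
24.0 [0.0283 0.0003 0.1094] [-0.  36.1 -0. ]
18.0 [0.039  0.0003 0.1245] [-0.  42.1 -0. ]
12.0 [0.0517 0.0003 0.1387] [-0.  48.1 -0. ]
8.0 [0.0613 0.0003 0.1474] [-0.  52.1 -0. ]
```

```bash
python3 -m creep '[[0.0016,0,0.0202,0,6.1,0,0.005],[0.0038,0,0.0396,0,12.1,0,0.005],[0.008,0,0.0586,0,18.1,0,0.005],[0.0133,0,0.0766,0,24.1,0,0.005],[0.0197,0,0.0933,0,30.1,0,0.005],[0.0283,0,0.1094,0,36.1,0,0.005],[0.039,0,0.1245,0,42.1,0,0.005],[0.0517,0,0.1387,0,48.1,0,0.005],[0.0613,0,0.1474,0,52.1,0,0.005],[0.0613,0,0.1474,0,52.1,0,0.005]]'
python3 -m creep '[[0,0,0,0,0,0,0.005],[0,0,0,0,0,0,0.005],[0,0,0,0,0,0,0.005]]'
python3 tilt.py 0,-6,0 0,25,0 0,60,0
python3 - <<'E'
from h import *
import glob
w=snap("wrist","pics/w9.png")
for f in("pics/w6.png","pics/w8.png","pics/w9.png"):
    a=cv2.imread(f)[0:195,235:405]; h=cv2.cvtColor(a,cv2.COLOR_BGR2HSV); print(f,(h[...,1]<60).sum())
E
```

```text
t: 21.87
tcp_pos: [600.8, -318.9, 121.2]
eef_rot: [3.141, 0.13, 2.794]
ft_force: [-2.9, -0.6, -2.0]
gripper_width: 0.177
gripper_force: 58.8
t: 22.12
tcp_pos: [599.5, -319.1, 127.8]
eef_rot: [3.142, 0.143, 2.792]
ft_force: [0.3, -0.3, -2.6]
gripper_width: 0.176
gripper_force: 58.6
tilt 8.219870993747673 [ 599.51656243 -319.05133467  127.83603413] [ 0.30701829 -0.33999356 -2.62010546] [-0.5   0.49  0.08  1.02  0.02 -0.15]
lip rel jar [ 8.2 -2.9 -7.2]
0.0 [-0.0008  0.      0.0257] [ 0.   8.2 -0. ]
0.0 [-0.0052  0.     -0.005 ] [ 0.   8.2 -0. ]
0.0 [-0.0102  0.     -0.0396] [ 0.   8.2 -0. ]
pics/w6.png 4227
pics/w8.png 0
pics/w9.png 0
```

The pan is empty when level, with no grey pixels against 4227 before. I'm lifting out and carrying the scoop back to the bench spot.

```bash
python3 -m creep '[[-0.001,0,-0.006,0,1,0,0.005],[-0.003,0,-0.015,0,3,0,0.005],[-0.006,0,-0.025,0,6,0,0.005],[-0.01,0,-0.04,0,8.2,0,0.005],[-0.01,0,-0.05,0,8.2,0,0.005],[-0.01,0,-0.05,0,8.2,0,0.005],[-0.01,0,-0.05,0,8.2,0,0.005]]'
python3 - <<'E'
from h import *
rel([490.9,-115.6,170],[np.pi,0,2.793])
E
```

```text
t: 22.8
tcp_pos: [602.3, -320.2, 177.7]
eef_rot: [3.142, -0.0, 2.792]
ft_force: [-0.9, 0.4, -2.3]
gripper_width: 0.174
gripper_force: 58.7
shift [0.1747 0.1541 0.0077] turn [ 0.   -0.02 -0.03] dist 0.233
```

```bash
python3 -m creep '[[0.008,0.007,0,0,0,0,0.005],[0.022,0.02,0,0,0,0,0.005],[0.042,0.037,0,0,0,0,0.005],[0.065,0.057,0,0,0,0,0.005],[0.09,0.079,0,0,0,0,0.005],[0.115,0.101,0.002,0,0,0,0.005],[0.137,0.121,0.004,0,0,0,0.005],[0.155,0.137,0.006,0,0,0,0.005],[0.168,0.148,0.008,0,0,0,0.005],[0.1747,0.1541,0.008,0,0,0,0.005]]'
python3 -m creep '[[0,0,0,0,0,0,0.005],[0,0,0,0,0,0,0.005],[0,0,0.015,0,0,0,0.005],[0,0,0.035,0,0,0,0.005],[0,0,0.06,0,0,0,0.005],[0,0,0.085,0,0,0,0.005],[0,0,0.11,0,0,0,0.005],[0,0,0.13,0,0,0,0.005],[0,0,0.142,0,0,0,0.005],[0,0,0.148,0,0,0,0.005]]'
python3 - <<'E'
from h import *
rel([490.9,-115.6,12],[np.pi,0,2.793])
E
```

```text
t: 23.63
tcp_pos: [488.4, -113.6, 168.9]
eef_rot: [3.141, -0.003, 2.794]
ft_force: [0.5, -0.6, -2.0]
gripper_width: 0.176
gripper_force: 58.7
t: 24.47
tcp_pos: [489.5, -116.0, 19.5]
eef_rot: [-3.141, -0.005, 2.792]
ft_force: [0.1, 0.6, -2.7]
gripper_width: 0.176
gripper_force: 58.6
shift [-0.0012  0.0008  0.0075] turn [-0.01 -0.31 -0.08] dist 0.008
```

```bash
python3 -m creep '[[0,0,0.003,0,0,0,0.005],[0,0,0.005,0,0,0,0.005],[0,0,0.0065,0,0,0,0.005],[0,0,0.0075,0,0,0,0.005],[0,0,0.0075,0,0,0,0.005]]'
python3 -m creep '[[0,0,0,0,0,0,0.02],[0,0,0,0,0,0,0.03],[0,0,0,0,0,0,0.05],[0,0,0,0,0,0,0.085],[0,0,0,0,0,0,0.085],[0,0,0,0,0,0,0.085],[0,0,-0.02,0,0,0,0.085],[0,0,-0.05,0,0,0,0.085],[0,0,-0.09,0,0,0,0.085],[0,0,-0.13,0,0,0,0.085]]'
python3 -m creep '[[0,0,-0.03,0,0,0,0.085],[0,0.03,-0.06,0,0,0,0.085],[0,0.06,-0.09,0,0,0,0.085],[0,0.09,-0.12,0,0,0,0.085],[0,0.12,-0.14,0,0,0,0.085],[0,0.15,-0.14,0,0,0,0.085],[0,0.18,-0.14,0,0,0,0.085],[0,0.18,-0.14,0,0,0,0.085]]'
python3 - <<'E'
from h import *
t=snap("top","pics/t10.png");a=snap("scene","pics/s10.png")
cv2.imwrite("pics/m10.png",np.vstack([cv2.resize(t[150:300,180:480],(600,300),interpolation=2),cv2.resize(a[130:280,220:460],(480,300),interpolation=2)[:, :] if 0 else cv2.resize(a[130:280,190:490],(600,300),interpolation=2)]))
E
```

```text
t: 24.88
tcp_pos: [490.6, -115.3, 14.5]
eef_rot: [3.141, -0.003, 2.793]
ft_force: [0.5, -0.1, -2.5]
gripper_width: 0.174
gripper_force: 58.6
t: 25.72
tcp_pos: [489.7, -115.2, 145.2]
eef_rot: [3.142, -0.005, 2.793]
ft_force: [1.1, -0.3, 0.1]
gripper_width: 0.997
gripper_force: 0.0
t: 26.38
tcp_pos: [553.8, 57.8, 283.8]
eef_rot: [3.14, -0.004, 2.796]
ft_force: [0.3, 0.4, 0.2]
gripper_width: 0.994
gripper_force: 0.0
```

View pics/m10.png

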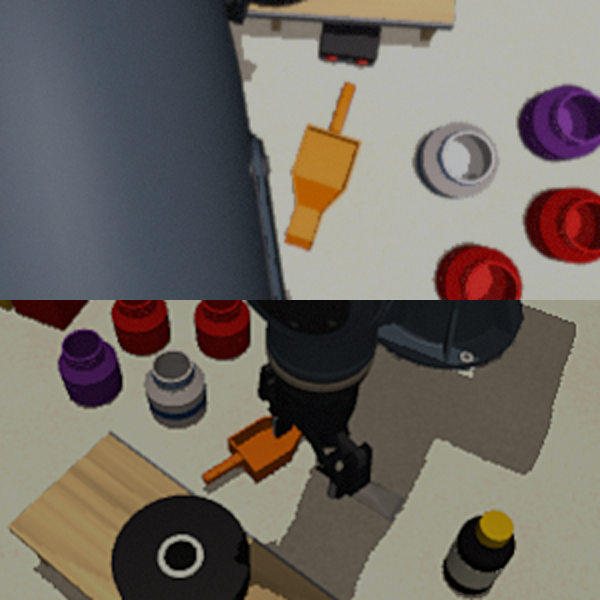

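The final view shows the empty scoop standing on the bench, the jar upright in place and no balls on the bench. The bottle, case and spool are where they were, and the arm is clear of everything.

```bash
python3 -m creep '[[0,0,0,0,0,0,0.085],[0,0,0,0,0,0,0.085],[0,0,0,0,0,0,0.085]]' >/dev/null; python3 -c "
from station import robot
print(robot.hand_in())"
```

```text
the job is handed in; nothing more can be done
None
```

The job is handed in at about 27 s of the 64 s; no verdict came back. The scoop was emptied through the jar's mouth and now stands upright and released on the bench, with the jar where it was; I inferred the five balls are in the jar from the empty scoop and clear bench, and did not see them inside it.

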